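# Tighten the driver's chuck on its bit and hang up the bit pail

### The arm

A 6-joint arm with a two-finger parallel gripper is mounted at the origin on the work surface. World frame = base frame: x ahead of the robot, y to its left, z up, the work surface at z = 0. Lengths are in m, angles in rad, forces in N, time in s.
With the tool pointing down it reaches from about 0.3 to 0.85 m from the base axis. Payload 4.2 kg.
Tool frame: the origin (TCP) lies at the very end of the fingers, on their centre line; the grasp point (between the pads) lies 19 mm behind it; z points along the fingers, y is the line along which they close (so a half turn about z gives the same grasp; the last joint's range is limited). The gripper opens to 91 mm and grips with 3 to 60 N. Pads are 32 mm wide; open, the fingers measure 118 mm over their backs; the gripper's body (76 mm by 178 mm) begins 60 mm behind the grasp point.
Start: joints at [-1.157, 0.32, 1.565, -0, 1.257, -0.02], TCP at [0.242, -0.522, 0.214] pointing down, gripper open.
Joint ranges: [-3.11, 3.11], [-0.84, 2.01], [0.21, 2.61], [-1.34, 4.49], [0.05, 2.63], [-2.56, 2.56]. Speed limits (rad/s): [2.57, 2.57, 3.14, 3.14, 3.14, 3.14].

### API

Orientations are given as [roll, pitch, yaw] about the fixed x, y, z axes, in that order (R = Rz(yaw) Ry(pitch) Rx(roll)).
In Python, from station import state, imaging, workorder, regions_of gives the robot as it stands.
- The arm moves only by the tool carry_out, never from a script. Its arguments are lists of equal length, an entry for each row: "linear": the shift along the tool's x, y, z in m, a list of three; "spin": the turn about the tool's z in rad; "hand": the closure, from 0 (fully open) to 1 (shut). In form: {"linear": [[tx, ty, tz], ...], "spin": [spin, ...], "hand": [hand, ...]}. A call has exactly 8 rows; each row is the pose to reach, as a shift and turn from the pose commanded when the call began, along the tool's axes at that moment; what a row does not reach only later rows make up. A row lasts 1/8 s, in which the tool goes at most 62.5 mm and 10.7 degrees, less where a joint would pass 70% of its speed; a pose out of reach is approached as far as the arm can. A call with a gripper value outside its range is refused whole. The fingers move at their own pace and stop on an object; the grip force is fixed at half the most. Time passes only in rows, so rows that repeat a pose let the fingers close, or fill a call up. It gives the time, the measured TCP pose, the force, the opening and the grip force at its end, in the units of the state.
- state(): the state, without advancing time (a new reading comes with each control period).
- imaging.capture(name): name is "scene" or "top" or "wrist"; returns (picture, depth): 384x512x3 uint8, blue, green, red; 384x512 float32, m along the optical axis (not along the pixel's ray), 0 where there is no reading.
- imaging.calibration(name): a dict with "intrinsics" (3x3 intrinsics, pixels), "extrinsics" (4x4, takes a point from world to camera coordinates); the wrist camera has in their place "tool_from_camera" (4x4, takes a point from camera to tool coordinates, whose origin is the TCP and whose axes are the flange's). Camera axes: x right, y up, looking along -z (the intrinsics and any distortion apply to the point x, -y, -z); pixel columns grow to the right and rows downward; lengths in m; the calibration is good to about 2 mm. The wrist camera is an equidistant fisheye: a pixel r from the principal point sees the ray r / f radians off the axis. A picture is of the moment at which its call begins: read the wrist's pose just before it. calibration takes no time and is no camera call.
- workorder.hand_in(): hands the job in; it is judged then, once.
Trained networks look in the newest picture that a camera, given by its name, has taken for a name from the list of things; names that differ only in an ending like _2 or _b are one class to them, and where a whole thing is asked for, a point or a joint stands for the part that bears it (a point fixed in the world has none). Each returns a list of dicts, best first, with "p" (0 to 1); they miss things now and then, are a little off and sometimes report something else, mostly with a low value. They report only what shows in the picture. A call takes as long as a camera call. They do not tell look-alikes from the thing itself.
- regions_of(camera, label): "mask" (384x512 bool, what is visible of it) and "extent" ([left, top, right, bottom] in pixels, round what is visible of it).
The state is a dict: "t": time; "joints": joint angles; "dq": joint speeds; "tau": joint torques, N m; "tool_pos": TCP position; "orientation": TCP orientation; "contact_force": force on the tool from outside, world axes, zero at the start; "torque": the same for the moment, N m; "finger_gap": finger opening in m; "grip_force": force on a finger pad.
Only numpy, scipy, OpenCV 4.12 (cv2) and the standard library are available. Lean on these libraries where they do the work, as an engineer would, in place of code of your own. Each camera call takes 0.05 s, during which the arm holds its last target. There are 200 camera calls.

### The job

The bit is standing loose in the chuck of the cordless driver in its tilted dock: turn the chuck sleeve clockwise (looking at the nose) until the three jaws grip the bit firmly, leaving the bit fully home in the chuck. Then put the bit pail away: hang it by its handle on the hook of the stand, let go and leave it hanging still. Do not knock the other things on the desk about or tip the pail over.

Things in the scene. Friction and masses are not known exactly. Their poses are not given: they have to be found in the camera images.
- dock: charging dock, fixed: black foot 150 x 110 x 22 mm with a leaning socket holding a grey straight-bodied cordless driver (52 mm across). Origin at the centre of the foot's underside; the driver leans 30 degrees from vertical towards the dock's -x side, its chuck nose up. Dock and hook stand may stand on either side of the desk
- sleeve (a joint): turn of the black ribbed chuck sleeve, rad. 0 = jaws fully open; grows clockwise as seen looking onto the nose and bit. Starts between 0 and 0.6. The jaws touch the centred bit at about 2.0 and squeeze it harder beyond; firmly tight is 2.4 or more; end stop at 2.8. Stays where it is left; takes about 0.1 N m to turn, a little more when tight
- sleeve_mid (a point): point on the sleeve axis, halfway up the sleeve; z runs along the axis, out of the nose. Sleeve: cylinder 42 mm across, from 19 mm below to 18 mm above this point along z; above it the 38 mm nose and the jaws to 30 mm and the bit tip to 46 mm; below it a 34 mm neck and, from -27 mm, the 52 mm body. Nothing else within 60 mm beside the sleeve
- bore_floor (a point): bottom of the chuck's bore, on its axis, 14 mm below sleeve_mid; z axis out of the nose. The bit's lower end rests here when it is fully home
- bit: steel driver bit, round, 8 mm across, 60 mm long, loose, standing in the chuck with 16 mm showing above the jaws. Origin at the centre of its lower end, z along the bit to its tip. While the jaws are open it leans a little in the chuck
- jaw0: one of the chuck's three steel jaws, 7 mm wide, equally spaced round the bit; all three move together with the sleeve, 0.75 mm inwards per rad. Origin on the chuck's axis, 20 mm below sleeve_mid
- jaw1: the second jaw, as jaw0
- jaw2: the third jaw, as jaw0
- pail: small open aluminium pail, 90 mm across at the rim, 70 mm tall, with spare bits inside (0.13 to 0.25 kg in all) and a rigid upright steel handle. Origin at the centre of its underside, z up, handle in its y-z plane
- pail_handle (a point): middle of the handle's straight level top bar, 140 mm above the pail's underside. The bar is 9 mm thick and runs 96 mm along the pail's y axis (48 mm either side); the legs go down from its ends to the rim, 70 mm below
- hook_stand: fixed stand: steel foot 150 x 120 x 12 mm, post 16 mm across and 250 mm tall, and one upturned hook of 8 mm bar that points to the stand's -x. Origin at the post's foot; the foot plate reaches from 105 mm in front of the post to 45 mm behind it
- hook_seat (a point): where the middle of the handle bar's section lies when it hangs in the lowest bend of the hook: 78 mm in front of the post (towards -x of this frame), 228.5 mm up, with the bar along this frame's y. The hook bar's top is 4.5 mm below this point; from here the hook rises forward to its tip and slopes up back to the post
- hook_tip (a point): top of the upturned tip of the hook, 19 mm in front of and 18.5 mm above hook_seat
- bottle: blue drinking bottle with a black cap, 66 mm across, 200 mm tall; bystander. Origin at the centre of its underside
- pen_mug: white ceramic cup, 80 mm across, 95 mm tall; bystander. Origin at the centre of its underside
- tape_roll: clear ring of packing tape lying flat, 84 mm across, 24 mm high; bystander. Origin at the centre of its underside
- stapler: black and steel stapler, 130 x 34 x 42 mm; bystander. Origin at the centre of its underside
- key_tag: red locker-key tag with a small key lying flat, 80 mm long, 8 mm high; bystander. Origin at the centre of its underside
- glue: white glue stick standing up, 28 mm across, 90 mm tall; bystander. Origin at the centre of its underside
Mind the look-alikes: they are no part of the job. Leave any green look-alike of the dock alone.

How it is judged:
By the outcome, as a careful person would: the job done as asked, in the order asked, and still so for the second after the job is handed in, with the robot touching nothing.
It also fails if it takes over 72 s, if anything falls off the work surface, if the arm or the gripper's body presses on something with over 40 N, if the wrist force passes 120 N, or if a joint passes its speed limit or range.

## Working session

There is one attempt and no reset: what is moved stays moved. The work goes in short steps, Python scripts to look and compute and a tool call to move; the robot and the scene stay as the last step left them, time stands still between calls to the robot, and variables do not carry over. Pictures are saved under pics/ and viewed, at most 12 in all, crops included, and the job is handed in when it is done.

Besides the shell and the picture viewer there is one more tool, called after "Call:" by a JSON object that holds its "fn" and its "kwargs". carry_out: Moves the arm, as the interface text tells. Its arguments: {"type":"object","properties":{"linear":{"type":"array","items":{"type":"array","items":{"type":"number"}}},"spin":{"type":"array","items":{"type":"number"}},"hand":{"type":"array","items":{"type":"number"}}},"required":["linear","spin","hand"]}

```bash
ls; mkdir -p pics
python3 - <<'E'
from station import state, imaging, workorder, regions_of
import cv2,numpy as np
print(state())
for n in("scene","top"):
    p,d=imaging.capture(n); cv2.imwrite(f"pics/{n}0.png",p); np.savez(f"{n}0.npz",p=p,d=d)
    c=imaging.calibration(n); print(n,c)
    for l in("dock","sleeve","bit","pail","pail_handle","hook_stand","bottle","pen_mug","glue","stapler","tape_roll","key_tag"):
        for r in regions_of(n,l): print(l,round(r["p"],2),r["extent"])
print(imaging.calibration("wrist"))
a=cv2.imread("pics/scene0.png");b=cv2.imread("pics/top0.png")
E
```

```text
pics
{'t': 0.0, 'joints': array([-1.15698690e+00,  3.20288505e-01,  1.56567818e+00, -5.67454665e-06,
        1.25739991e+00, -2.00311842e-02]), 'dq': array([-0.00049986,  0.00047015, -0.00101632,  0.00061162, -0.00066873,
        0.00027105]), 'tau': array([ 5.51122207e-05, -4.12457085e+01, -2.31971544e+01,  7.25796609e-02,
        4.56606550e-02, -1.60944396e-04]), 'tool_pos': array([ 0.24148425, -0.52127252,  0.21312257]), 'orientation': array([-3.13981896e+00, -3.01378864e-05,  4.33842342e-01]), 'contact_force': array([ 0.44510164, -0.12238849,  0.24343335]), 'torque': array([-0.0341278 ,  0.0047298 ,  0.00963317]), 'grip_force': 0.0, 'finger_gap': 0.09130116678523235}
scene {'intrinsics': array([[430.22061432,   0.        , 257.9553869 ],
       [  0.        , 430.22061432, 197.49300474],
       [  0.        ,   0.        ,   1.        ]]), 'extrinsics': array([[-0.60105622,  0.79896201,  0.019777  ,  0.39793268],
       [-0.53982264, -0.42410566,  0.72713541,  0.14197942],
       [ 0.58934111,  0.42637319,  0.68620912, -1.4236375 ],
       [ 0.        ,  0.        ,  0.        ,
[... 1560 characters left out ...]
ape_roll 0.96 [204.7, 147.7, 235.0, 176.7]
key_tag 0.72 [122.7, 182.7, 171.2, 237.9]
key_tag 0.66 [178.4, 100.3, 206.1, 135.8]
key_tag 0.55 [158.3, 245.8, 181.6, 275.8]
{'intrinsics': array([[297.31863964,   0.        , 255.7372018 ],
       [  0.        , 297.31863964, 195.00805119],
       [  0.        ,   0.        ,   1.        ]]), 'tool_from_camera': array([[ 1.22656657e-04,  9.57735565e-01,  2.87650088e-01,
         8.24742781e-02],
       [ 9.99999959e-01, -4.33544477e-05, -2.82059902e-04,
         2.61696225e-04],
       [-2.57667889e-04,  2.87650111e-01, -9.57735531e-01,
        -1.71527300e-01],
       [ 0.00000000e+00,  0.00000000e+00,  0.00000000e+00,
         1.00000000e+00]])}
```

Run:
```python
import cv2
a=cv2.imread("pics/scene0.png")[80:370,120:430];b=cv2.imread("pics/top0.png")[80:310,90:420]
cv2.imwrite("pics/s0z.png",cv2.resize(a,None,fx=2.05,fy=2.05,interpolation=cv2.INTER_CUBIC))
cv2.imwrite("pics/t0z.png",cv2.resize(b,None,fx=2.4,fy=2.4,interpolation=cv2.INTER_CUBIC))
```

```text
(no output)
```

View pics/s0z.png

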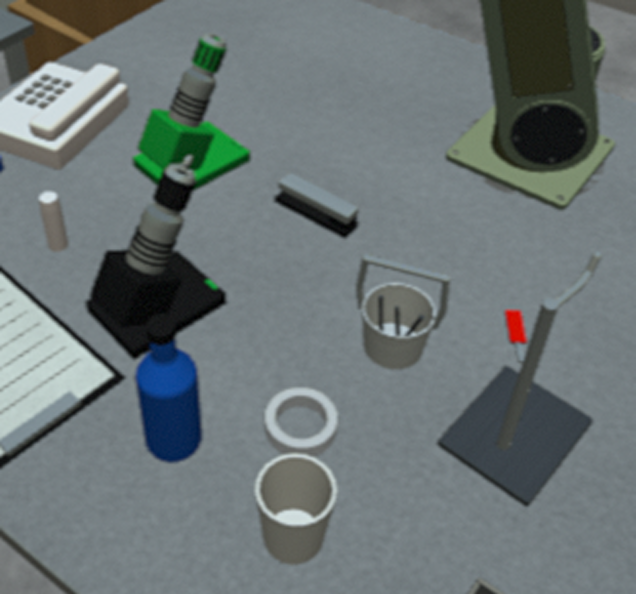

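View pics/t0z.png

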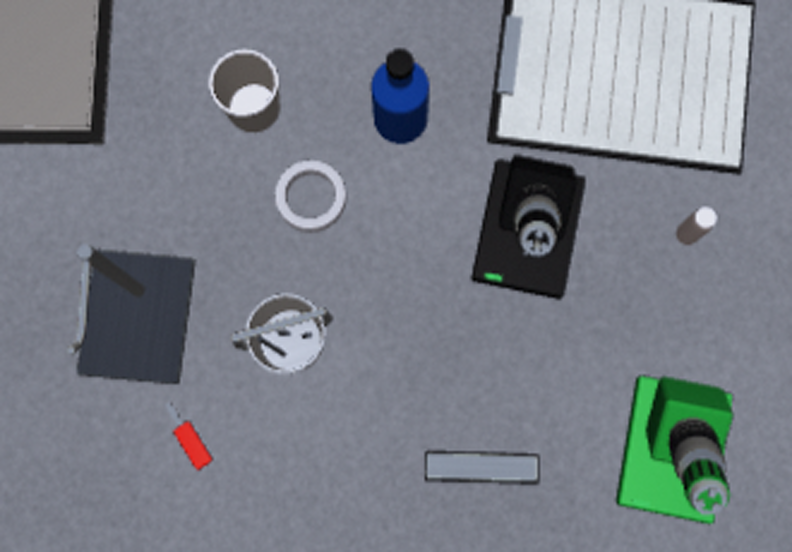

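The overview shows the black dock leaning towards the robot on the right-hand side (top crop ~(537,230)). The green dock is the look-alike, at the lower right. The pail is at crop (285,330). The hook stand is on the left, its post top at (85,252) and hook end at (75,348), so it points towards the robot.

The tool always points straight down, so I'll turn the sleeve with a ratchet grip. Next I fit the geometry from the depth clouds.

```bash
cat > h.py <<'E'
import numpy as np, cv2
from station import state, imaging, workorder, regions_of
from scipy.optimize import least_squares
from scipy.spatial.transform import Rotation as R
def toolT():
    s=state(); T=np.eye(4); T[:3,:3]=R.from_euler('xyz',s["orientation"]).as_matrix(); T[:3,3]=s["tool_pos"]; return T
def cloud(name,d,T=None):
    """per-pixel world points (HxWx3), nan where no depth"""
    c=imaging.calibration(name);K=c["intrinsics"];v,u=np.mgrid[:384,:512].astype(float)
    x=(u-K[0,2])/K[0,0];y=(v-K[1,2])/K[1,1]
    if name=="wrist":
        r=np.hypot(x,y)+1e-12;k=np.tan(np.minimum(r,1.5))/r;x,y=x*k,y*k
        W=T@c["tool_from_camera"]
    else: W=np.linalg.inv(c["extrinsics"])
    z=np.where(d>0,d,np.nan).astype(float)
    return np.stack([x*z,-y*z,-z],-1)@W[:3,:3].T+W[:3,3]
def prof(s):   # driver radius against axial place from sleeve_mid
    return np.select([s<-.027,s<-.019,s<.018,s<.030],[.026,.017,.021,.019],.004)
def fit_driver(P,x0):
    def f(p):
        a=np.array([np.cos(p[3])*.5,np.sin(p[3])*.5,np.sqrt(.75)]);q=P-p[:3];s=q@a
        return np.linalg.norm(q-s[:,None]*a,axis=1)-prof(s)
    best=None
    for dz in np.arange(-.03,.031,.006):
        r=least_squares(f,np.array(x0)+[0,0,dz,0],loss="soft_l1",f_scale=.002,diff_step=1e-3)
        if best is None or r.cost<best.cost: best=r
    return best.x,best.cost,np.median(abs(f(best.x)))
E
python3 - <<'E'
from h import *
C={n:cloud(n,np.load(n+"0.npz")["d"]) for n in("scene","top")}
def rough(n,u,v): 
    w=C[n][v-2:v+3,u-2:u+3].reshape(-1,3); return np.nanmedian(w,0).round(3)
print("sleeve",rough("scene",205,176),rough("top",314,176)); print("pail",rough("top",209,219),"post top",rough("top",125,185),"hooktip",rough("top",121,225))
print("table", rough("top",260,220), rough("scene",310,150))
for n in C:
    P=C[n].reshape(-1,3);P=P[np.isfinite(P).all(1)]
    s=rough("top",314,176)
    Q=P[(np.hypot(P[:,0]-s[0],P[:,1]-s[1])<.06)&(P[:,2]>.13)&(P[:,2]<.3)]
    print(n,len(Q),fit_driver(Q,[s[0],s[1],s[2]-.02,np.pi]), fit_driver(Q,[s[0]+.02,s[1],s[2]-.04,np.pi-.2]))
    h=rough("top",209,219)
    Q=P[(np.hypot(P[:,0]-h[0],P[:,1]-h[1])<.08)&(P[:,2]>.125)&(P[:,2]<.16)]
    if len(Q): m=Q.mean(0);u=np.linalg.svd(Q-m)[2][0];t=(Q-m)@u;print(n,"bar",len(Q),m.round(4),u.round(3),np.ptp(t),m+u*(t.max()+t.min())/2,Q[:,2].max())
    s=rough("top",121,225)
    Q=P[(abs(P[:,0]-s[0]-.04)<.13)&(abs(P[:,1]-s[1])<.06)&(P[:,2]>.19)&(P[:,2]<.3)]
    print(n,"hook",len(Q),np.array(sorted(Q.tolist())).round(3)[::max(1,len(Q)//25)].tolist())
    Q=P[(abs(P[:,0]-s[0]-.04)<.18)&(abs(P[:,1]-s[1])<.18)&(P[:,2]>.008)&(P[:,2]<.017)]
    if len(Q): print("foot",len(Q),Q.mean(0),cv2.minAreaRect(Q[:,:2].astype(np.float32)))
E
```

```text
sleeve [ 0.589 -0.22   0.185] [ 0.571 -0.232  0.21 ]
pail [0.485 0.04  0.007] post top [0.536 0.217 0.25 ] hooktip [0.447 0.226 0.235]
table [ 0.487 -0.102  0.002] [ 0.122 -0.189  0.002]
scene 722 (array([ 0.57648722, -0.23478419,  0.1812979 ,  2.88406222]), np.float64(0.0016287323601571037), np.float64(0.0013670639434852846)) (array([ 0.57759155, -0.23526368,  0.18040964,  2.88158633]), np.float64(0.0015080953161004558), np.float64(0.0014403991730360267))
scene bar 194 [0.4844 0.0383 0.1417] [-0.297  0.955  0.005] 0.10557707384218554 [0.48448229 0.03798409 0.14167016] 0.14809987756646015
scene hook 330 [[0.439, 0.229, 0.245], [0.445, 0.23, 0.236], [0.448, 0.225, 0.242], [0.452, 0.223, 0.231], [0.457, 0.226, 0.228], [0.468, 0.222, 0.226], [0.481, 0.225, 0.229], [0.491, 0.224, 0.231], [0.504, 0.225, 0.233], [0.515, 0.22, 0.24], [0.535, 0.223, 0.252], [0.538, 0.226, 0.213], [0.54, 0.226, 0.227], [0.542, 0.225, 0.224], [0.542, 0.212, 0.243], [0.543, 0.211, 0.228], [0.544, 0.212, 0.236], [0.544, 0.214, 0.249], [0.545, 0.222, 0.207], [0.545, 0.224, 0.218], [0.545, 0.215, 0.218], [0.545, 0
[... 756 characters left out ...]
27], [0.459, 0.22, 0.221], [0.464, 0.227, 0.223], [0.469, 0.226, 0.221], [0.475, 0.219, 0.228], [0.482, 0.222, 0.23], [0.487, 0.224, 0.23], [0.491, 0.222, 0.232], [0.496, 0.224, 0.235], [0.501, 0.22, 0.232], [0.507, 0.216, 0.237], [0.512, 0.219, 0.237], [0.518, 0.22, 0.244], [0.524, 0.219, 0.239], [0.528, 0.214, 0.243], [0.53, 0.215, 0.229], [0.531, 0.217, 0.251], [0.532, 0.214, 0.208], [0.534, 0.212, 0.226], [0.534, 0.211, 0.247], [0.536, 0.224, 0.25], [0.538, 0.212, 0.254], [0.538, 0.215, 0.251], [0.541, 0.211, 0.239], [0.543, 0.215, 0.252]]
foot 2085 [0.49265008 0.21488889 0.01241229] ((0.4880666136741638, 0.22646856307983398), (0.3578692376613617, 0.35948270559310913), 89.68782043457031)
```

Call:
{"fn": "carry_out", "kwargs": {"linear": [[0, 0, -0.06], [0, 0, -0.12], [0.06, -0.017, -0.12], [0.12, -0.034, -0.12], [0.18, -0.05, -0.12], [0.24, -0.067, -0.12], [0.3, -0.084, -0.12], [0.36, -0.1, -0.12]], "spin": [0, 0, 0.1, 0.25, 0.4, 0.5, 0.6, 0.66], "hand": [0, 0, 0, 0, 0, 0, 0, 0]}}

```text
t: 2.3
tool_pos: [0.5276, -0.2782, 0.3342]
orientation: [3.141, -0.001, -0.228]
contact_force: [0.1, -0.8, -0.0]
finger_gap: 0.0915
grip_force: 0.0
```

```bash
cat >> h.py <<'E'
def wrist_driver(tag,c=(.577,-.235,.18),az=2.91):
    T=toolT();p,d=imaging.capture("wrist");cv2.imwrite(f"pics/{tag}.png",p);P=cloud("wrist",d,T)
    np.savez(tag+".npz",p=p,d=d,T=T);P=P.reshape(-1,3);P=P[np.isfinite(P).all(1)]
    Q=P[(np.hypot(P[:,0]-c[0],P[:,1]-c[1])<.06)&(P[:,2]>.13)&(P[:,2]<.25)]
    return len(Q),fit_driver(Q,[*c,az]),P
E
python3 - <<'E'
from h import *
n,f,P=wrist_driver("w1");print(n,f); print(toolT())
E
```

```text
2790 (array([ 0.57846505, -0.23408583,  0.17744248,  2.93700841]), np.float64(0.007369365677986648), np.float64(0.0012639976003775855))
[[ 0.97517632 -0.22136806  0.00522823  0.53335806]
 [-0.22139538 -0.97516919  0.00539793 -0.2725525 ]
 [ 0.00390348 -0.00642144 -0.99997176  0.33327988]
 [ 0.          0.          0.          1.        ]]
```

View pics/w1.png

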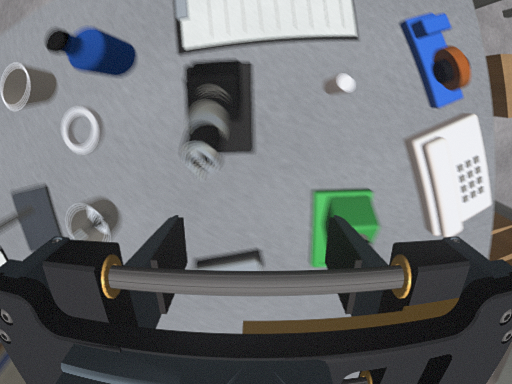

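Call:
{"fn": "carry_out", "kwargs": {"linear": [[0.017, -0.023, 0], [0.034, -0.046, 0], [0.034, -0.046, 0], [0.034, -0.046, 0], [0.034, -0.046, 0], [0.034, -0.046, 0], [0.034, -0.046, 0], [0.034, -0.046, 0]], "spin": [0, 0, 0, 0, 0, 0, 0, 0], "hand": [0, 0, 0, 0, 0, 0, 0, 0]}}

```text
t: 3.35
tool_pos: [0.5696, -0.2427, 0.334]
orientation: [3.141, -0.0, -0.227]
contact_force: [-0.2, 0.0, 0.5]
finger_gap: 0.0912
grip_force: 0.0
```

Run:
```python
from h import *
n,f,P=wrist_driver("w2");print(n,f); print(toolT())
Q=P[(P[:,2]>.125)&(P[:,2]<.16)&(np.hypot(P[:,0]-.483,P[:,1]-.037)<.08)];print(len(Q),Q.mean(0) if len(Q) else 0)
T=toolT();a=f[1]; print("tool coords of sleeve_mid",(np.linalg.inv(T)@[*f[0+1][0][:3],1]).round(4), state()["joints"])
```

```text
2871 (array([ 0.57812242, -0.23437238,  0.17772493,  2.986649  ]), np.float64(0.0066655962006235605), np.float64(0.0012164687832137769))
[[ 9.74484965e-01 -2.24452774e-01  7.12620867e-05  5.69664108e-01]
 [-2.24452762e-01 -9.74484958e-01 -1.54005167e-04 -2.42618022e-01]
 [ 1.04010719e-04  1.34080748e-04 -9.99999986e-01  3.34012364e-01]
 [ 0.00000000e+00  0.00000000e+00  0.00000000e+00  1.00000000e+00]]
6 [ 0.49884952 -0.0118838   0.12650606]Traceback (most recent call last):
  File "<stdin>", line 4, in <module>
IndexError: invalid index to scalar variable.
```

Call:
{"fn": "carry_out", "kwargs": {"linear": [[0.006, -0.01, 0.03], [0.006, -0.01, 0.08], [0.006, -0.01, 0.12], [0.006, -0.01, 0.15], [0.006, -0.01, 0.17], [0.006, -0.01, 0.17], [0.006, -0.01, 0.17], [0.006, -0.01, 0.17]], "spin": [-0.18, -0.36, -0.36, -0.36, -0.36, -0.36, -0.36, -0.36], "hand": [0, 0, 0, 0, 0, 0, 0.3, 0.5]}}

```text
t: 4.4
tool_pos: [0.5785, -0.2344, 0.1653]
orientation: [3.14, -0.002, 0.134]
contact_force: [-0.2, -0.3, 0.2]
finger_gap: 0.0742
grip_force: 0.0
```

Run:
```python
from h import *
s=state();print(s)
T=toolT();p,d=imaging.capture("wrist");cv2.imwrite("pics/w3.png",p)
```

```text
{'t': 4.4, 'joints': array([-4.03303347e-01,  4.27328517e-01,  1.52298590e+00, -8.21218987e-05,
        1.18872519e+00,  1.03368289e+00]), 'dq': array([-0.0020997 , -0.00193065,  0.00577573, -0.00063503, -0.00351269,
       -0.00035245]), 'tau': array([ 1.42614535e-03, -4.60995591e+01, -2.25421196e+01,  6.53104275e-02,
       -5.35156752e-02,  2.71769977e-04]), 'tool_pos': array([ 0.57854514, -0.23438555,  0.16532812]), 'orientation': array([ 3.14022083e+00, -2.15452064e-03,  1.33842085e-01]), 'contact_force': array([-0.16475177, -0.34370234,  0.15899659]), 'torque': array([-0.02195015,  0.0488274 ,  0.01168091]), 'grip_force': 0.0, 'finger_gap': 0.0742181939954001}
```

View pics/w3.png

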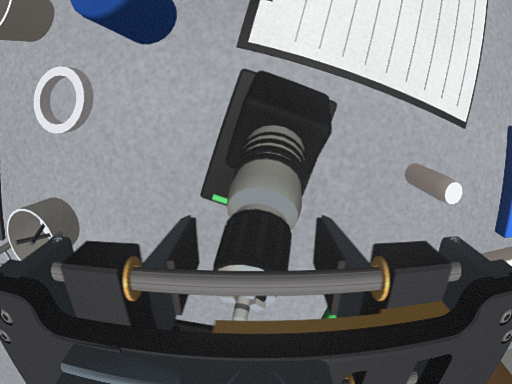

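The wrist view shows the ribbed sleeve (at ~(255,240)) centred between the open fingers. The bit shows at ~(243,305), clear of the palm. First stroke.

Call:
{"fn": "carry_out", "kwargs": {"linear": [[0, 0, 0], [0, 0, 0], [0, 0, 0], [0, 0, 0], [0, 0, 0], [0, 0, 0], [0, 0, 0], [0, 0, 0]], "spin": [0, 0, 0, 0.18, 0.36, 0.54, 0.7, 0.7], "hand": [1, 1, 1, 1, 1, 1, 1, 1]}}

```text
t: 5.45
tool_pos: [0.5783, -0.2343, 0.1639]
orientation: [-3.141, -0.001, -0.564]
contact_force: [0.1, -1.3, -1.9]
finger_gap: 0.0453
grip_force: 30.0
```

Run:
```python
from h import *
s=state();print({k:s[k] for k in("tool_pos","orientation","contact_force","torque","finger_gap","grip_force","joints")})
T=toolT();p,d=imaging.capture("wrist");cv2.imwrite("pics/w4.png",p[130:384,150:360].repeat(2,0).repeat(2,1))
```

```text
{'tool_pos': array([ 0.57825415, -0.2342969 ,  0.16387298]), 'orientation': array([-3.14109951e+00, -1.02311725e-03, -5.63739842e-01]), 'contact_force': array([ 0.08130792, -1.26753569, -1.91440491]), 'torque': array([ 0.820437  , -0.66144285,  0.54565921]), 'finger_gap': 0.04534191681000483, 'grip_force': 30.001268684864044, 'joints': array([-4.03570863e-01,  4.28662571e-01,  1.52463441e+00,  3.49020237e-04,
        1.18720702e+00,  1.73083461e+00])}
```

View pics/w4.png

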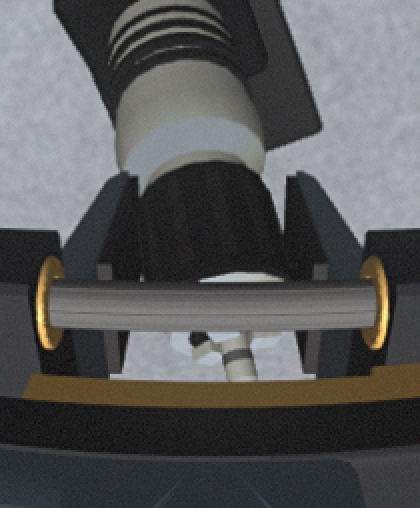

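Call:
{"fn": "carry_out", "kwargs": {"linear": [[0, 0, 0], [0, 0, 0], [0, 0, 0], [0, 0, 0], [0, 0, 0], [0, 0, 0], [0, 0, 0], [0, 0, 0]], "spin": [0, 0, -0.18, -0.36, -0.54, -0.7, -0.7, -0.7], "hand": [0.2, 0.2, 0.2, 0.2, 0.2, 0.2, 1, 1]}}

```text
t: 6.5
tool_pos: [0.5778, -0.2341, 0.164]
orientation: [3.141, 0.0, 0.132]
contact_force: [0.8, 0.1, 0.1]
finger_gap: 0.0558
grip_force: 0.0
```

```bash
cat >> h.py <<'E'
def brief():
    s=state();o=R.from_euler('xyz',s["orientation"]).as_matrix()
    print(s["t"],s["tool_pos"].round(4),s["orientation"].round(3),"F",s["contact_force"].round(1),"M",s["torque"].round(2),"gap",round(s["finger_gap"],4),round(s["grip_force"],1),"tau6",s["tau"][5].round(3),"q6",s["joints"][5].round(3))
E
python3 -c "
from h import *
brief()"
```

```text
6.5 [ 0.5778 -0.2341  0.164 ] [3.141 0.    0.132] F [0.8 0.1 0.1] M [0.01 0.04 0.  ] gap 0.0558 0.0 tau6 0.005 q6 1.036
```

Call:
{"fn": "carry_out", "kwargs": {"linear": [[0, 0, 0], [0, 0, 0], [0, 0, 0], [0, 0, 0], [0, 0, 0], [0, 0, 0], [0, 0, 0], [0, 0, 0]], "spin": [0, 0, 0.18, 0.36, 0.36, 0.36, 0.36, 0.36], "hand": [1, 1, 1, 1, 1, 1, 1, 1]}}

```text
t: 7.5
tool_pos: [0.5776, -0.2335, 0.1638]
orientation: [-3.141, 0.001, -0.225]
contact_force: [-1.3, 4.5, 1.4]
finger_gap: 0.0416
grip_force: 30.0
```

```bash
python3 -c "
from h import *
brief()"
```

```text
7.5 [ 0.5776 -0.2335  0.1638] [-3.141e+00  1.000e-03 -2.250e-01] F [-1.3  4.5  1.4] M [1.42 0.1  0.42] gap 0.0416 30.0 tau6 0.45 q6 1.393
```

Call:
{"fn": "carry_out", "kwargs": {"linear": [[0, 0, 0], [0, 0, 0], [0, 0, 0], [0, 0, 0], [0, 0, 0], [0, 0, 0], [0, 0, 0], [0, 0, 0]], "spin": [0.18, 0.34, 0.34, 0.34, 0.16, -0.02, -0.2, -0.36], "hand": [1, 1, 0.2, 0.2, 0.2, 0.2, 0.2, 0.2]}}

```text
t: 8.5
tool_pos: [0.5781, -0.2349, 0.1641]
orientation: [3.14, -0.0, 0.141]
contact_force: [-0.2, 0.5, -0.1]
finger_gap: 0.0735
grip_force: 0.0
```

Call:
{"fn": "carry_out", "kwargs": {"linear": [[0, 0, 0], [0, 0, 0], [0, 0, 0], [0, 0, 0], [0, 0, 0], [0, 0, 0], [0, 0, 0], [0, 0, 0]], "spin": [0, 0, 0, 0.18, 0.36, 0.54, 0.7, 0.7], "hand": [1, 1, 1, 1, 1, 1, 1, 1]}}

```text
t: 9.5
tool_pos: [0.578, -0.2342, 0.1639]
orientation: [-3.141, -0.0, -0.564]
contact_force: [-1.3, -1.9, -1.3]
finger_gap: 0.0452
grip_force: 30.0
```

```bash
python3 -c "
from h import *
brief()"
```

```text
9.5 [ 0.578  -0.2342  0.1639] [-3.141 -0.    -0.564] F [-1.3 -1.9 -1.3] M [ 0.8  -0.56  0.54] gap 0.0452 30.0 tau6 0.829 q6 1.731
```

Call:
{"fn": "carry_out", "kwargs": {"linear": [[0, 0, 0], [0, 0, 0], [0, 0, 0], [0, 0, 0], [0, 0, 0], [0, 0, 0], [0, 0, 0], [0, 0, 0]], "spin": [0, 0, -0.18, -0.36, -0.54, -0.7, -0.7, -0.7], "hand": [0.2, 0.2, 0.2, 0.2, 0.2, 1, 1, 1]}}

```text
t: 10.5
tool_pos: [0.5777, -0.2332, 0.164]
orientation: [-3.14, 0.0, 0.131]
contact_force: [-0.7, 5.8, 2.5]
finger_gap: 0.0457
grip_force: 14.1
```

Call:
{"fn": "carry_out", "kwargs": {"linear": [[0, 0, 0], [0, 0, 0], [0, 0, 0], [0, 0, 0], [0, 0, 0], [0, 0, 0], [0, 0, 0], [0, 0, 0]], "spin": [0, 0, 0, 0.18, 0.36, 0.54, 0.7, 0.7], "hand": [1, 1, 1, 1, 1, 1, 1, 1]}}

```text
t: 11.5
tool_pos: [0.5782, -0.2343, 0.1638]
orientation: [-3.141, -0.001, -0.564]
contact_force: [0.4, -0.6, -2.3]
finger_gap: 0.0451
grip_force: 30.0
```

```bash
python3 -c "
from h import *
brief()
p,d=imaging.capture('wrist');cv2.imwrite('pics/w5.png',p[130:384,150:360].repeat(2,0).repeat(2,1))"
```

```text
11.5 [ 0.5782 -0.2343  0.1638] [-3.141e+00 -1.000e-03 -5.640e-01] F [ 0.4 -0.6 -2.3] M [ 0.89 -0.63  0.45] gap 0.0451 30.0 tau6 0.762 q6 1.731
```

View pics/w5.png

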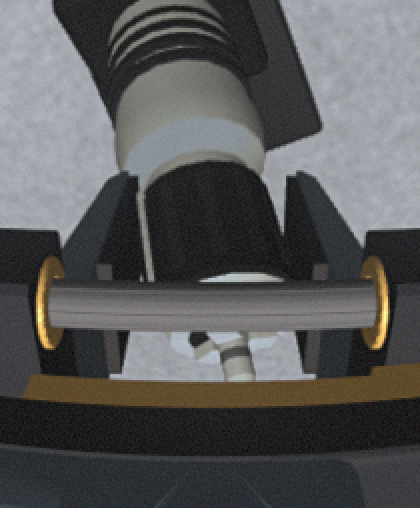

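The sleeve carries a white index line, now just visible at its left edge (crop ~(143,235)), so I can track the turn. Another stroke.

Call:
{"fn": "carry_out", "kwargs": {"linear": [[0, 0, 0], [0, 0, 0], [0, 0, 0], [0, 0, 0], [0, 0, 0], [0, 0, 0], [0, 0, 0], [0, 0, 0]], "spin": [0, 0, -0.18, -0.36, -0.54, -0.7, -0.7, -0.7], "hand": [0.2, 0.2, 0.2, 0.2, 0.2, 1, 1, 1]}}

```text
t: 12.55
tool_pos: [0.5776, -0.2332, 0.164]
orientation: [-3.14, 0.0, 0.131]
contact_force: [-0.6, 6.2, 2.0]
finger_gap: 0.0459
grip_force: 14.1
```

Call:
{"fn": "carry_out", "kwargs": {"linear": [[0, 0, 0], [0, 0, 0], [0, 0, 0], [0, 0, 0], [0, 0, 0], [0, 0, 0], [0, 0, 0], [0, 0, 0]], "spin": [0, 0, 0, 0.18, 0.36, 0.54, 0.7, 0.7], "hand": [1, 1, 1, 1, 1, 1, 1, 1]}}

```text
t: 13.55
tool_pos: [0.5786, -0.2347, 0.1639]
orientation: [-3.142, -0.002, -0.564]
contact_force: [1.8, -1.6, -0.7]
finger_gap: 0.0453
grip_force: 30.0
```

```bash
python3 -c "
from h import *
brief()
p,d=imaging.capture('wrist');q=p[130:384,150:360].repeat(2,0).repeat(2,1);cv2.imwrite('pics/w6.png',q)
a=cv2.imread('pics/w5.png')
for im in (a,q): print(im[226:236:2,130:290:4].mean((0,2)).astype(int).tolist())
"
```

```text
13.55 [ 0.5786 -0.2347  0.1639] [-3.142e+00 -2.000e-03 -5.640e-01] F [ 1.8 -1.6 -0.7] M [ 0.51 -0.61  0.31] gap 0.0453 30.0 tau6 0.557 q6 1.732
[29, 28, 34, 134, 115, 28, 31, 31, 31, 33, 38, 36, 36, 32, 33, 31, 30, 30, 29, 31, 34, 34, 32, 31, 31, 29, 27, 29, 29, 30, 33, 29, 29, 26, 27, 29, 32, 38, 120, 22]
[26, 28, 30, 33, 29, 30, 29, 72, 156, 152, 62, 27, 34, 27, 32, 31, 34, 36, 36, 35, 35, 33, 29, 34, 31, 30, 27, 30, 30, 31, 34, 30, 29, 27, 28, 32, 26, 39, 119, 23]
```

View pics/w6.png

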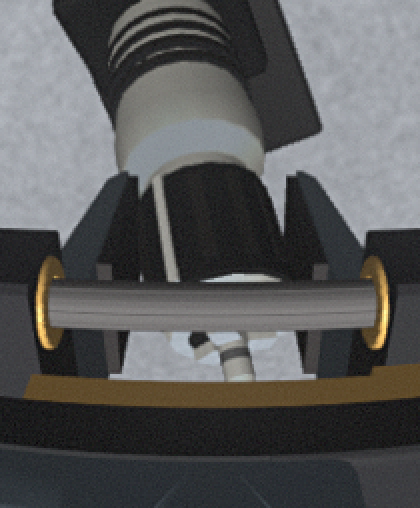

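Call:
{"fn": "carry_out", "kwargs": {"linear": [[0, 0, 0], [0, 0, 0], [0, 0, 0], [0, 0, 0], [0, 0, 0], [0, 0, 0], [0, 0, 0], [0, 0, 0]], "spin": [0, 0, -0.18, -0.36, -0.54, -0.7, -0.7, -0.7], "hand": [0.2, 0.2, 0.2, 0.2, 0.2, 1, 1, 1]}}

```text
t: 14.6
tool_pos: [0.5775, -0.2332, 0.1639]
orientation: [-3.139, 0.001, 0.131]
contact_force: [-0.1, 5.7, 2.8]
finger_gap: 0.0462
grip_force: 14.2
```

Call:
{"fn": "carry_out", "kwargs": {"linear": [[0, 0, 0], [0, 0, 0], [0, 0, 0], [0, 0, 0], [0, 0, 0], [0, 0, 0], [0, 0, 0], [0, 0, 0]], "spin": [0, 0, 0, 0.18, 0.36, 0.54, 0.7, 0.7], "hand": [1, 1, 1, 1, 1, 1, 1, 1]}}

```text
t: 15.6
tool_pos: [0.5796, -0.2353, 0.1646]
orientation: [-3.141, -0.005, -0.564]
contact_force: [4.4, -2.6, -0.7]
finger_gap: 0.0455
grip_force: 30.0
```

```bash
python3 -c "
from h import *
brief()
p,d=imaging.capture('wrist');q=p[130:384,150:360].repeat(2,0).repeat(2,1);cv2.imwrite('pics/w7.png',q)
for im in (q,): print(im[226:236:2,130:290:4].mean((0,2)).astype(int).tolist())
"
```

```text
15.6 [ 0.5796 -0.2353  0.1646] [-3.141 -0.005 -0.564] F [ 4.4 -2.6 -0.7] M [ 0.23 -0.91  0.35] gap 0.0455 30.0 tau6 0.637 q6 1.731
[27, 27, 32, 34, 31, 30, 29, 58, 154, 152, 74, 28, 34, 29, 33, 31, 32, 37, 35, 37, 34, 32, 29, 29, 29, 30, 30, 30, 33, 32, 34, 25, 28, 27, 27, 35, 27, 61, 144, 22]
```

The mark stayed put over a full stroke, so the sleeve is at its end stop. Release and go to the pail.

Call:
{"fn": "carry_out", "kwargs": {"linear": [[0, 0, 0], [0, 0, 0], [0, 0, -0.04], [0, 0, -0.1], [0, 0, -0.16], [-0.03, -0.025, -0.19], [-0.07, -0.055, -0.19], [-0.11, -0.086, -0.19]], "spin": [0, 0, 0, 0, 0, -0.18, -0.36, -0.54], "hand": [0, 0, 0, 0, 0, 0, 0, 0]}}

```text
t: 16.65
tool_pos: [0.5298, -0.1013, 0.3539]
orientation: [-3.141, 0.001, -0.021]
contact_force: [0.7, 0.8, -0.1]
finger_gap: 0.0916
grip_force: 0.0
```

```bash
python3 -c "
from h import *
brief()"
```

```text
16.65 [ 0.5298 -0.1013  0.3539] [-3.141e+00  1.000e-03 -2.100e-02] F [ 0.7  0.8 -0.1] M [0.09 0.02 0.01] gap 0.0916 0.0 tau6 0.676 q6 1.381
```

Call:
{"fn": "carry_out", "kwargs": {"linear": [[-0.01, -0.03, 0], [-0.02, -0.06, 0], [-0.03, -0.09, 0], [-0.041, -0.11, 0], [-0.041, -0.11, 0], [-0.041, -0.11, 0], [-0.041, -0.11, 0], [-0.041, -0.11, 0]], "spin": [-0.18, -0.36, -0.54, -0.72, -0.9, -1.08, -1.26, -1.44], "hand": [0, 0, 0, 0, 0, 0, 0, 0]}}

```text
t: 17.65
tool_pos: [0.4921, 0.0085, 0.3535]
orientation: [-3.139, 0.001, 1.42]
contact_force: [0.6, 0.4, -0.4]
finger_gap: 0.0915
grip_force: 0.0
```

Call:
{"fn": "carry_out", "kwargs": {"linear": [[0, 0, 0], [0, 0, 0], [0, 0, 0], [0, 0, 0], [0, 0, 0], [0, 0, 0], [0, 0, 0], [0, 0, 0]], "spin": [-0.18, -0.36, -0.45, -0.45, -0.45, -0.45, -0.45, -0.45], "hand": [0, 0, 0, 0, 0, 0, 0, 0]}}

```text
t: 18.65
tool_pos: [0.493, 0.0085, 0.3539]
orientation: [-3.142, 0.0, 1.864]
contact_force: [-0.3, -1.0, 0.3]
finger_gap: 0.0915
grip_force: 0.0
```

```bash
cat >> h.py <<'E'
def bar_fit(P,c,zlo=.125,zhi=.155,rad=.065):
    """line through the handle bar's points: centre, direction, length"""
    Q=P[(np.hypot(P[:,0]-c[0],P[:,1]-c[1])<rad)&(P[:,2]>zlo)&(P[:,2]<zhi)]
    m=np.median(Q,0);u=np.linalg.svd(Q-m,full_matrices=False)[2][0];u*=np.sign(u[1]);t=(Q-m)@u
    lo,hi=np.percentile(t,[1,99]);return len(Q),(m+u*(lo+hi)/2).round(4),u.round(3),round(hi-lo,4),np.percentile(Q[:,2],[5,50,95]).round(4)
def pts(name,T=None):
    p,d=imaging.capture(name);C=cloud(name,d,T);P=C.reshape(-1,3);return p,P[np.isfinite(P).all(1)]
E
python3 - <<'E'
from h import *
brief();T=toolT();p,P=pts("wrist",T);cv2.imwrite("pics/w8.png",p);np.save("w8.npy",P)
print(bar_fit(P,(.483,.037)))
Q=P[(abs(P[:,0]-.49)<.08)&(abs(P[:,1]-.222)<.04)&(P[:,2]>.2)&(P[:,2]<.27)]
print("hook",len(Q))
for x in np.arange(.425,.57,.008):
    q=Q[abs(Q[:,0]-x)<.004]
    if len(q)>3: print(x.round(3),len(q),np.median(q,0).round(4),np.ptp(q[:,1]).round(3),q[:,2].max().round(4))
E
```

```text
18.65 [0.493  0.0085 0.3539] [-3.142  0.     1.864] F [-0.3 -1.   0.3] M [-0.05 -0.18  0.02] gap 0.0915 0.0 tau6 0.002 q6 -0.299
(553, array([0.4821, 0.04  , 0.1444]), array([-0.296,  0.955, -0.015]), np.float64(0.1021), array([0.142 , 0.1443, 0.1461]))
hook 568
0.505 9 [0.5069 0.2183 0.2322] 0.001 0.2356
0.513 31 [0.5141 0.2187 0.236 ] 0.005 0.2408
0.521 54 [0.5216 0.2192 0.2391] 0.007 0.2416
0.529 138 [0.5314 0.2176 0.2392] 0.01 0.2534
0.537 248 [0.5368 0.2132 0.2421] 0.016 0.2524
0.545 88 [0.543  0.2145 0.2493] 0.014 0.2521
```

View pics/w8.png

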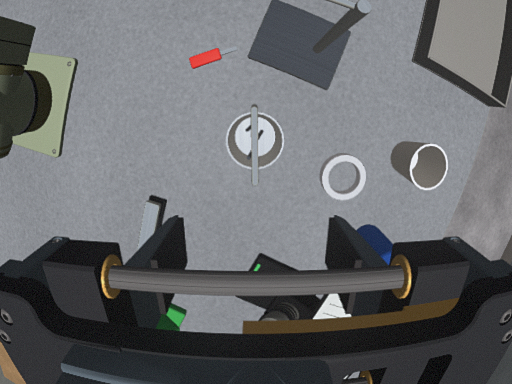

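The bar runs vertically in the wrist view at column ~254, from (254,105) to (254,185), so it is lined up with the tool. Go down and grip.

Call:
{"fn": "carry_out", "kwargs": {"linear": [[0.002, -0.001, 0.05], [0.002, -0.001, 0.11], [0.002, -0.001, 0.17], [0.002, -0.001, 0.21], [0.002, -0.001, 0.232], [0.002, -0.001, 0.232], [0.002, -0.001, 0.232], [0.002, -0.001, 0.232]], "spin": [0, 0, 0, 0, 0, 0, 0, 0], "hand": [0, 0, 0, 0, 0, 0, 0.4, 0.7]}}

```text
t: 19.7
tool_pos: [0.4925, 0.0101, 0.1233]
orientation: [3.139, 0.001, 1.864]
contact_force: [-0.1, 0.4, 0.3]
finger_gap: 0.074
grip_force: 0.0
```

Call:
{"fn": "carry_out", "kwargs": {"linear": [[0, 0, 0], [0, 0, 0], [0, 0, 0], [0, 0, 0], [0, 0, 0], [0, 0, 0], [0, 0, -0.005], [0, 0, -0.01]], "spin": [0, 0, 0, 0, 0, 0, 0, 0], "hand": [1, 1, 1, 1, 1, 1, 1, 1]}}

```text
t: 20.7
tool_pos: [0.4914, 0.0101, 0.1321]
orientation: [-3.141, 0.0, 1.864]
contact_force: [0.7, 0.5, -1.4]
finger_gap: 0.0081
grip_force: 30.0
```

```bash
python3 -c "
from h import *
brief()"
```

```text
20.7 [0.4914 0.0101 0.1321] [-3.141  0.     1.864] F [ 0.7  0.5 -1.4] M [-0.01 -0.15 -0.02] gap 0.0081 30.0 tau6 -0.0 q6 -0.296
```

Call:
{"fn": "carry_out", "kwargs": {"linear": [[0, 0, -0.03], [0, 0, -0.07], [0, 0, -0.11], [0, 0, -0.14], [0, 0, -0.14], [0, 0, -0.14], [0, 0, -0.14], [0, 0, -0.14]], "spin": [0, 0, 0, 0, 0.14, 0.28, 0.4, 0.4], "hand": [1, 1, 1, 1, 1, 1, 1, 1]}}

```text
t: 21.7
tool_pos: [0.4913, 0.0101, 0.2721]
orientation: [3.142, 0.0, 1.465]
contact_force: [-0.2, -0.5, -1.8]
finger_gap: 0.008
grip_force: 30.0
```

Run:
```python
from h import *
brief();T=toolT();p,P=pts("wrist",T);cv2.imwrite("pics/w9.png",p)
print("bar",bar_fit(P,T[:2,3]+.03*T[:2,0],.265,.33))
S={"w9":P,"w8":np.load("w8.npy")}
for n in("scene","top"):
    C=cloud(n,np.load(n+"0.npz")["d"]).reshape(-1,3);S[n]=C[np.isfinite(C).all(1)]
for n,P in S.items():
    # parametric fit: px,py,yaw ; hook points vs centre line, post points vs radius 8
    Q=P[(abs(P[:,0]-.49)<.075)&(abs(P[:,1]-.222)<.035)&(P[:,2]>.2)&(P[:,2]<.262)]
    V=P[(np.hypot(P[:,0]-.54,P[:,1]-.217)<.025)&(P[:,2]>.05)&(P[:,2]<.24)]
    H=Q[Q[:,0]<.522]; m=H.mean(0)[:2] if len(H) else 0
    def f(p):
        r=np.hypot(V[:,0]-p[0],V[:,1]-p[1])-.008
        lat=(H[:,0]-p[0])*np.sin(p[2])-(H[:,1]-p[1])*np.cos(p[2])
        return np.r_[r,lat*.7]
    r=least_squares(f,[.54,.217,-.1],loss="soft_l1",f_scale=.002);print(n,len(V),len(H),r.x.round(4),r.cost)
    if len(H):
        a=np.array([np.cos(r.x[2]),np.sin(r.x[2])]);s=(H[:,:2]-r.x[:2])@a
        print([(round(b,3),(s<b+.004).__and__(s>b-.004).sum(),np.median(H[(abs(s-b)<.004),2]).round(4)) for b in np.arange(-.105,-.02,.008) if (abs(s-b)<.004).any()])
```

```text
21.7 [0.4913 0.0101 0.2721] [3.142 0.    1.465] F [-0.2 -0.5 -1.8] M [-0.04 -0.08 -0.03] gap 0.008 30.0 tau6 0.25 q6 0.103
bar (4754, array([0.497 , 0.0404, 0.2911]), array([ 0.077,  0.979, -0.189]), np.float64(0.1013), array([0.2853, 0.2933, 0.3285]))
w9 224 0 [ 0.539   0.2197 -0.1   ] 1.5017330436287323e-05
w8 701 71 [0.5384 0.2199 0.047 ] 0.0011278282157716427
[(np.float64(-0.033), np.int64(10), np.float64(0.2326)), (np.float64(-0.025), np.int64(31), np.float64(0.2362))]
scene 462 125 [ 0.5379  0.2182 -0.0978] 0.0004765447526320953
[(np.float64(-0.097), np.int64(13), np.float64(0.2448)), (np.float64(-0.089), np.int64(31), np.float64(0.236)), (np.float64(-0.081), np.int64(15), np.float64(0.2271)), (np.float64(-0.073), np.int64(8), np.float64(0.2248)), (np.float64(-0.065), np.int64(9), np.float64(0.2266)), (np.float64(-0.057), np.int64(9), np.float64(0.2287)), (np.float64(-0.049), np.int64(10), np.float64(0.2294)), (np.float64(-0.041), np.int64(7), np.float64(0.2335)), (np.float64(-0.033), np.int64(9), np.float64(0.2347)), (np.float64(-0.025), np.int64(8), np.float64(0.2372))]
top 156 128 [ 0.5376  0.2179 -0.0647] 0.00040360109629563207
[(np.float64(-0.097), np.int64(12), np.float64(0.2458)), (np.float64(-0.089), np.int64(10), np.float64(0.2326)), (np.float64(-0.081), np.int64(12), np.float64(0.226)), (np.float64(-0.073), np.int64(15), np.float64(0.2255)), (np.float64(-0.065), np.int64(9), np.float64(0.2265)), (np.float64(-0.057), np.int64(13), np.float64(0.2287)), (np.float64(-0.049), np.int64(13), np.float64(0.2301)), (np.float64(-0.041), np.int64(12), np.float64(0.2317)), (np.float64(-0.033), np.int64(11), np.float64(0.2339)), (np.float64(-0.025), np.int64(11), np.float64(0.2376))]
```

View pics/w9.png

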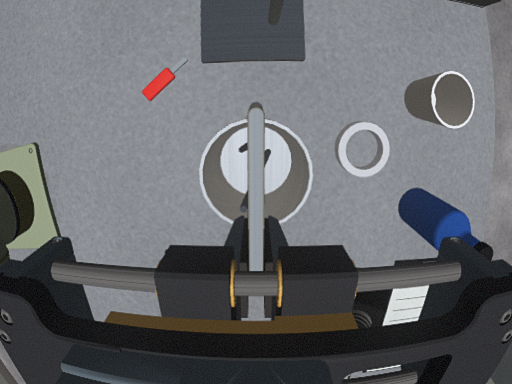

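The pail is held upright by its bar (around (256,160)). The stand's foot edges run square to the image, which gives a stand yaw of about -0.1. I'll bring the pail to a point in front of the hook.

Call:
{"fn": "carry_out", "kwargs": {"linear": [[0, -0.04, 0], [0.015, -0.075, 0.005], [0.05, -0.095, 0.012], [0.09, -0.103, 0.02], [0.13, -0.103, 0.0265], [0.165, -0.103, 0.0265], [0.181, -0.103, 0.0265], [0.181, -0.103, 0.0265]], "spin": [-0.01, -0.01, -0.01, -0.01, -0.01, -0.01, -0.01, -0.01], "hand": [1, 1, 1, 1, 1, 1, 1, 1]}}

```text
t: 22.75
tool_pos: [0.4084, 0.2013, 0.2453]
orientation: [-3.141, 0.001, 1.476]
contact_force: [-0.8, -0.7, -1.3]
finger_gap: 0.008
grip_force: 30.0
```

Run:
```python
from h import *
brief();T=toolT();p,P=pts("wrist",T);cv2.imwrite("pics/w10.png",p);np.save("w10.npy",P)
L=(P-T[:3,3])@T[:3,:3]   # tool axes
Q=L[(L[:,0]>.022)&(L[:,0]<.09)&(abs(L[:,1])<.012)&(L[:,2]<-.005)&(L[:,2]>-.035)]
for a in np.arange(.025,.09,.01):
    q=Q[abs(Q[:,0]-a)<.005]
    if len(q): print("bar x",a.round(3),len(q),np.median(q,0).round(4))
# hook in tool coords: along tool +y behind
Q=L[(L[:,0]>.0)&(L[:,0]<.07)&(L[:,1]>.012)&(L[:,1]<.16)&(L[:,2]<.06)&(L[:,2]>-.03)]
for b in np.arange(.016,.15,.008):
    q=Q[abs(Q[:,1]-b)<.004]
    if len(q)>2: print("hook y",b.round(3),len(q),np.median(q,0).round(4),"ztop",np.percentile(q[:,2],5).round(4))
for n in("scene","top"):
    p,P=pts(n);cv2.imwrite(f"pics/{n}1.png",p);L=(P-T[:3,3])@T[:3,:3]
    Q=L[(L[:,0]>.02)&(L[:,0]<.09)&(abs(L[:,1])<.012)&(L[:,2]<.01)&(L[:,2]>-.035)];print(n,"bar",len(Q),np.median(Q,0).round(4) if len(Q) else 0,Q[:,0].max() if len(Q) else 0)
    Q=L[(L[:,0]>.0)&(L[:,0]<.07)&(L[:,1]>.012)&(L[:,1]<.16)&(L[:,2]<.04)&(L[:,2]>-.03)]
    for b in np.arange(.016,.15,.012):
        q=Q[abs(Q[:,1]-b)<.006]
        if len(q)>2: print(n,"hook y",b.round(3),len(q),np.median(q,0).round(4),"ztop",np.percentile(q[:,2],5).round(4))
```

```text
22.75 [0.4084 0.2013 0.2453] [-3.141e+00  1.000e-03  1.476e+00] F [-0.8 -0.7 -1.3] M [-0.08 -0.05  0.03] gap 0.008 30.0 tau6 0.057 q6 0.528
bar x 0.025 219 [ 0.026   0.0009 -0.0206]
bar x 0.035 287 [ 0.035   0.0004 -0.0207]
bar x 0.045 312 [ 0.045   0.0004 -0.0207]
bar x 0.055 323 [ 0.055   0.0004 -0.0206]
bar x 0.065 345 [ 0.0651  0.0004 -0.0206]
bar x 0.075 356 [ 0.0749  0.0004 -0.0204]
bar x 0.085 80 [ 0.0815  0.0004 -0.0188]
hook y 0.016 104 [ 0.0179  0.0136 -0.0173] ztop -0.0292
hook y 0.024 69 [0.0656 0.0248 0.0535] ztop 0.0008
hook y 0.032 286 [0.0309 0.0323 0.0069] ztop -0.0025
hook y 0.04 319 [0.0328 0.0412 0.0529] ztop 0.0097
hook y 0.048 140 [0.0305 0.0475 0.02  ] ztop 0.0175
hook y 0.056 140 [0.0305 0.056  0.0204] ztop 0.0187
hook y 0.064 133 [0.0307 0.0639 0.019 ] ztop 0.0174
hook y 0.072 146 [0.0306 0.0721 0.017 ] ztop 0.0149
hook y 0.08 139 [0.0309 0.0801 0.0147] ztop 0.0131
hook y 0.088 139 [0.031  0.0882 0.0125] ztop 0.0108
hook y 0.096 140 [0.0313 0.096  0.0102] ztop 0.0083
hook y 0.104 127 [0.0316 0.1041 0.0081] ztop 0.0063
hook y 0.112 113 [0.0312 0.1117 0.0059] z
[... 565 characters left out ...]
58] ztop 0.0145
scene hook y 0.088 12 [0.03   0.0891 0.0121] ztop 0.0104
scene hook y 0.1 12 [0.0298 0.0995 0.0091] ztop 0.0066
scene hook y 0.112 7 [0.0324 0.1081 0.0063] ztop 0.0054
scene hook y 0.124 34 [ 0.032  0.127 -0.005] ztop -0.0069
scene hook y 0.136 127 [0.0307 0.134  0.0141] ztop -0.0056
top bar 0 0 0
top hook y 0.04 7 [0.0256 0.0434 0.0191] ztop 0.0172
top hook y 0.052 19 [0.0273 0.0527 0.0206] ztop 0.0169
top hook y 0.064 16 [0.0266 0.0643 0.0181] ztop 0.016
top hook y 0.076 8 [0.0265 0.0728 0.0169] ztop 0.0124
top hook y 0.112 19 [0.0272 0.1138 0.0047] ztop 0.0014
top hook y 0.124 55 [0.0248 0.1242 0.0013] ztop -0.0083
top hook y 0.136 13 [ 0.0248  0.1322 -0.003 ] ztop -0.0055
```

View pics/w10.png

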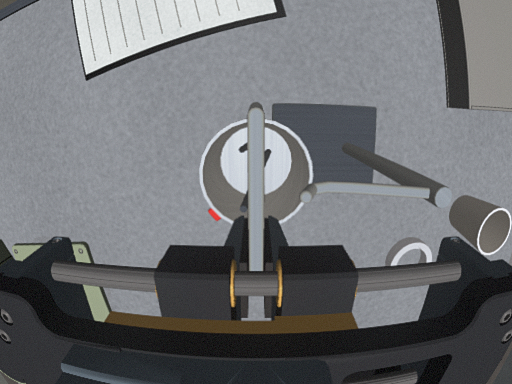

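The hook lies at tool x ≈ 31 mm. Its tip is about 31 mm ahead of the bar and its bend about 51 mm ahead, matching the picture (tip at (306,197), post at (440,197)). Cross over the tip, then lower.

Call:
{"fn": "carry_out", "kwargs": {"linear": [[0.001, 0, -0.005], [0.001, 0.015, -0.005], [0.001, 0.032, -0.005], [0.001, 0.047, -0.005], [0.001, 0.051, -0.005], [0.001, 0.051, 0.005], [0.001, 0.051, 0.018], [0.001, 0.051, 0.027]], "spin": [0, 0, 0, 0, 0, 0, 0, 0], "hand": [1, 1, 1, 1, 1, 1, 1, 1]}}

```text
t: 23.9
tool_pos: [0.4583, 0.197, 0.2171]
orientation: [-3.14, 0.001, 1.474]
contact_force: [-0.8, -0.0, -0.9]
finger_gap: 0.0081
grip_force: 30.0
```

Call:
{"fn": "carry_out", "kwargs": {"linear": [[0, 0, 0.001], [0, 0, 0.002], [0, 0, 0.003], [0, 0, 0.004], [0, 0, 0.004], [0, 0, 0.004], [0, 0, 0.004], [0, 0, 0.004]], "spin": [0, 0, 0, 0, 0, 0, 0, 0], "hand": [1, 1, 1, 1, 1, 1, 1, 1]}}

```text
t: 24.9
tool_pos: [0.4593, 0.1972, 0.2144]
orientation: [3.142, 0.0, 1.474]
contact_force: [-0.3, 0.2, -0.6]
finger_gap: 0.0082
grip_force: 30.0
```

```bash
cat >> h.py <<'E'
def rel():
    T=toolT();p,P=pts("wrist",T);L=(P-T[:3,3])@T[:3,:3]
    Q=L[(L[:,0]>.04)&(L[:,0]<.075)&(abs(L[:,1])<.008)&(L[:,2]<.0)&(L[:,2]>-.035)];print("bar",len(Q),np.median(Q,0).round(4))
    Q=L[(abs(L[:,0]-.03)<.02)&(L[:,1]<-.007)&(L[:,1]>-.03)&(L[:,2]<.02)&(L[:,2]>-.06)];print("tip?",len(Q),np.median(Q,0).round(4) if len(Q) else 0)
    Q=L[(abs(L[:,0]-.03)<.02)&(L[:,1]>.065)&(L[:,1]<.09)&(L[:,2]<.01)&(L[:,2]>-.06)];print("post top",len(Q),np.median(Q,0).round(4) if len(Q) else 0)
    return p
E
python3 -c "
from h import *
brief();cv2.imwrite('pics/w11.png',rel())"
```

```text
24.9 [0.4593 0.1972 0.2144] [3.142 0.    1.474] F [-0.3  0.2 -0.6] M [-0.06 -0.01  0.  ] gap 0.0082 30.0 tau6 -0.0 q6 0.48
bar 1163 [ 0.0583  0.0004 -0.0206]
tip? 940 [ 0.0269 -0.0121 -0.0272]
post top 1396 [ 0.0333  0.0727 -0.0289]
```

Call:
{"fn": "carry_out", "kwargs": {"linear": [[0, 0, 0.001], [0, 0, 0.002], [0, 0, 0.002], [0, 0, 0.002], [0, 0, 0.002], [0, 0, 0.002], [0, 0, 0.002], [0, 0, 0.002]], "spin": [0, 0, 0, 0, 0, 0, 0, 0], "hand": [1, 1, 1, 1, 1, 1, 1, 1]}}

```text
t: 25.95
tool_pos: [0.4593, 0.1972, 0.2125]
orientation: [3.141, 0.0, 1.474]
contact_force: [-0.5, -0.2, -0.3]
finger_gap: 0.0081
grip_force: 30.0
```

```bash
python3 -c "
from h import *
brief();brief();cv2.imwrite('pics/w12.png',rel())"
```

```text
25.95 [0.4593 0.1972 0.2125] [3.141 0.    1.474] F [-0.5 -0.2 -0.3] M [-0.04  0.01  0.01] gap 0.0081 30.0 tau6 0.002 q6 0.48
25.95 [0.4593 0.1972 0.2125] [3.141 0.    1.474] F [-0.5 -0.2 -0.3] M [-0.04  0.01  0.01] gap 0.0081 30.0 tau6 0.002 q6 0.48
bar 1155 [ 0.0584  0.0004 -0.0207]
tip? 956 [ 0.0271 -0.012  -0.0285]
post top 1458 [ 0.0333  0.0727 -0.0303]
```

Call:
{"fn": "carry_out", "kwargs": {"linear": [[0, 0, 0], [0, 0, 0], [0, 0, 0], [0, 0, 0], [0, 0, 0], [0, 0, 0], [0, 0, 0], [0, 0, 0]], "spin": [0, 0, 0, 0, 0, 0, 0, 0], "hand": [0.88, 0.85, 0.8, 0.75, 0.7, 0.65, 0.6, 0.6]}}

```text
t: 27.0
tool_pos: [0.4593, 0.1972, 0.2124]
orientation: [3.142, 0.0, 1.474]
contact_force: [-0.6, 0.3, 0.3]
finger_gap: 0.0367
grip_force: 0.0
```

```bash
python3 -c "
from h import *
brief();cv2.imwrite('pics/w13.png',rel())"
```

```text
27.0 [0.4593 0.1972 0.2124] [3.142 0.    1.474] F [-0.6  0.3  0.3] M [-0.03 -0.13 -0.03] gap 0.0367 0.0 tau6 0.0 q6 0.48
bar 1164 [ 0.0583  0.0004 -0.0203]
tip? 1603 [ 0.0177 -0.0198 -0.0338]
post top 1457 [ 0.0334  0.0727 -0.0304]
```

The bar stays on the hook. Withdraw straight up.

Call:
{"fn": "carry_out", "kwargs": {"linear": [[0, 0, -0.005], [0, 0, -0.015], [0, 0, -0.035], [0, 0, -0.065], [0, 0, -0.1], [0, 0, -0.13], [-0.04, 0, -0.14], [-0.09, 0, -0.14]], "spin": [0, 0, 0, 0, 0, 0, 0, 0], "hand": [0.6, 0.6, 0.6, 0.6, 0.6, 0.6, 0.6, 0.6]}}

```text
t: 28.05
tool_pos: [0.4511, 0.1073, 0.3542]
orientation: [3.138, -0.001, 1.476]
contact_force: [-0.2, -0.5, -0.2]
finger_gap: 0.0364
grip_force: 0.0
```

Call:
{"fn": "carry_out", "kwargs": {"linear": [[-0.05, 0, 0], [-0.1, 0, 0], [-0.1, 0, 0], [-0.1, 0, 0], [-0.1, 0, 0], [-0.1, 0, 0], [-0.1, 0, 0], [-0.1, 0, 0]], "spin": [0, 0, 0, 0, 0, 0, 0, 0], "hand": [0.6, 0.6, 0.6, 0.6, 0.6, 0.6, 0.6, 0.6]}}

```text
t: 29.05
tool_pos: [0.4409, 0.0084, 0.3524]
orientation: [-3.142, 0.0, 1.474]
contact_force: [-0.9, -0.1, 0.4]
finger_gap: 0.0367
grip_force: 0.0
```

Run:
```python
from h import *
brief()
b=None
for i in range(2):
    p,P=pts("scene"); print(bar_fit(P,(.46,.226),.222,.242,.06))
    if b is not None: print("diff",np.abs(p.astype(int)-b)[180:330,270:430].max(2).__gt__(60).sum())
    b=p.astype(int)
    for _ in range(6): imaging.capture("top")
cv2.imwrite("pics/end.png",cv2.resize(p[80:370,120:430],None,fx=2.05,fy=2.05,interpolation=cv2.INTER_CUBIC))
```

```text
29.05 [0.4409 0.0084 0.3524] [-3.142  0.     1.474] F [-0.9 -0.1  0.4] M [-0.01 -0.11 -0.05] gap 0.0367 0.0 tau6 0.0 q6 0.089
(323, array([0.4656, 0.2264, 0.232 ]), array([ 0.105,  0.994, -0.02 ]), np.float64(0.1011), array([0.2258, 0.2321, 0.2371]))
(327, array([0.4655, 0.2263, 0.2321]), array([ 0.109,  0.994, -0.014]), np.float64(0.1022), array([0.2249, 0.2322, 0.2374]))
diff 0
```

View pics/end.png

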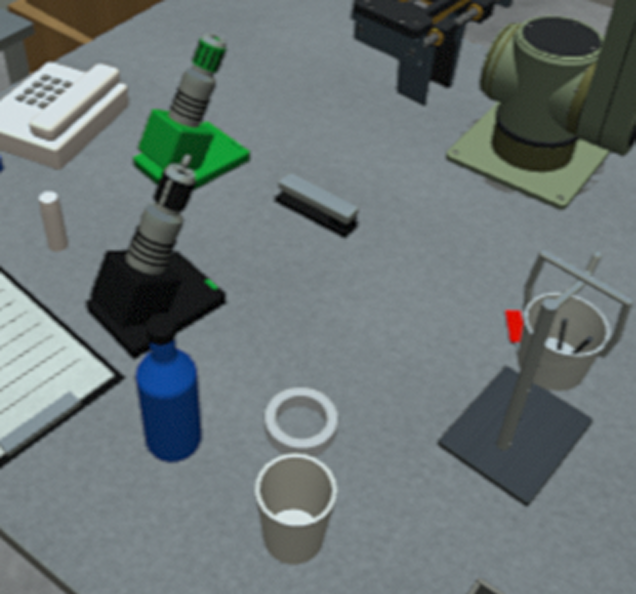

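The pail hangs still on the hook (crop ~(565,330)), with the bar level. The bit stands in the chuck, the sleeve's white mark shows, and the bystanders have not moved. Handing in.

```bash
python3 -c "
from station import workorder
print(workorder.hand_in())"
```

```text
the job is handed in; nothing more can be done
None
```

The job is handed in: the sleeve is turned clockwise to what looks like its end stop (its white mark no longer moved over a full stroke), the bit still stands in the chuck (its seating depth was not measured), and the pail hangs still on the hook with the bystanders unmoved.

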